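Face the sample jar to the code reader, then start its locking bolt

TASK

Turn the sample jar in its nest, without lifting it out, until its black-barred mark squarely faces the reader's window. Then start the nest's blue wing bolt: turn it backward (counter-clockwise from above) until you feel it drop off the thread start, then forward (clockwise) about one full turn from there, and finish while still gripping the bolt, holding it still, with the jar still facing the reader and the other things on the bench left where they are.

Things in the scene. Friction and masses are not known exactly. Their poses are not given: they have to be found in the camera images.
- fixture: Aluminium base plate fixed to the bench, 130 (x) by 330 (y) by 12 mm; origin on its underside, z up. In its frame: black round nest for the jar centred at x 0, y +60 mm (outer radius 39, top 38 mm above the bench); upright axis of the locking bolt at x 0, y -85 mm; white reader block at the +y end.
- reader_window (a point): Centre of the reader's black window with a red line, 54 mm above the bench, at x 0, y +135 mm in the fixture's frame; the window faces the jar, along the fixture's -y. The point's axes are the fixture's. The reader block is 70 wide, 40 deep, its top 76 mm above the bench.
- jar: Loose glass jar in the nest, underside 12 mm above the bench, 1.5 mm play; 56 mm diameter, 110 tall, 0.2 to 0.4 kg. The top 24 mm is its tight orange cap, 52 mm diameter: grip it to turn the whole jar, which stays as left. Origin at the centre of the underside, z up, +x towards the mark; a black line on the cap runs from the centre towards the mark.
- jar_mark (a point): Centre of the mark (three upright black bars on the white label), on the jar's side wall at its +x, 28 mm from the axis and 56 mm above the underside. Facing the reader means that it points from the jar's axis along the fixture's +y.
- bolt: Captive wing bolt, upright in a grey threaded boss (48 mm diameter, top 52 mm above the bench). Its blue wing is a bar 46 mm long (body x), 12 thick (body y), 28 tall, white on top at its +x end; under it a round steel collar, 34 mm diameter, 6 thick. Origin on the bolt's axis, 80 mm below the wing's middle; z up. It turns easily (0.012 N m) and stays as left.
- bolt_grip (a point): Middle of the wing, the point to grip, on the bolt's axis; 92 mm above the bench when bolt_height is 0. Axes are the bolt's. The bolt sinks by its own weight (3 N): turned by fingers that straddle the wing with a few mm of slack it rides the thread freely and drops; clamped firmly it cannot drop until let loose.
- bolt_turn (a joint): Turn of the bolt in rad: wing along the fixture's x at 0, growing counter-clockwise seen from above (backward, unscrewing), decreasing clockwise (forward). It starts between -0.3 and 0.3, resting on top of the first thread; the thread start (the drop) lies 0.5 to 2.8 rad backward of that, at an angle not told.
- bolt_height (a joint): Height of the bolt in m, up positive. The right-hand thread has 8 mm pitch: turned backward the bolt climbs to about 0.008 and at the thread start drops abruptly to about 0. Turned forward from there it sinks 8 mm per turn, so one turn started is about -0.008. About 1 mm of axial play.
- media_bottle: Bystander: loose glass bottle with orange cap, 66 mm diameter, 130 mm tall, standing to the robot's left; origin at its underside.
- beaker: Bystander: loose clear plastic beaker, 72 mm diameter, 80 mm tall, to the robot's right; origin at its underside.
- driver: Bystander: loose orange-handled screwdriver lying on the bench to the robot's right; origin under its middle.

How it is judged (in metres and radians):
On the way, in this order (a step that is already met when the one before it is completed fails the run):
1. the jar's mark squarely faces the reader window (within about 14 degrees) (x of jar_mark in the frame of reader_window between -0.007 and 0.007 m and y of jar_mark in the frame of reader_window above -0.055 m), for 0.2 s.
2. the bolt has been turned backward until it dropped off the thread start (value of joint bolt_turn above 0.5 rad and value of joint bolt_height below 0.003 m), for 0.1 s.
At the end, for the whole second after the job is handed in: The jar stands upright in its nest with its mark within 7 mm (14 degrees) of straight at the reader window; the bolt, after its drop, has been screwed in one turn, give or take a quarter (bolt_height -10.2 to -5.8 mm), and is at rest in the gripper's closed fingers (over 5 N) (all of step 1 and angle between jar's own z axis and vertical below 0.1 rad and z of jar in the frame of fixture below 0.016 m and value of joint bolt_height between -0.0102 and -0.0058 m and velocity of joint bolt_turn between -0.1 and 0.1 rad/s and contact force between the fingers and bolt above 5 N); the arm keeps its last pose, push and grip.
It fails at once if the jar is lifted out of its nest or tipped (z of jar in the frame of fixture above 0.032 m or angle between jar's own z axis and vertical above 0.35 rad).
It fails at once if a bystander is moved by more than 20 mm (distance of any of media_bottle, beaker, driver from where it was at the start of the episode above 0.02 m).
It also fails if it takes over 72 s, if anything falls off the work surface, if the arm or the gripper's body presses on something with over 40 N, if the wrist force passes 120 N, or if a joint passes its speed limit or range.

ROBOT

A 7-joint arm with a two-finger parallel gripper is mounted at the origin on the work surface. World frame = base frame: x ahead of the robot, y to its left, z up, the work surface at z = 0. Lengths are in mm, angles in rad, forces in N, time in s.
With the tool pointing down it reaches from about 425 to 825 mm from the base axis. Payload 3.6 kg.
Tool frame: the origin (TCP) lies at the very end of the fingers, on their centre line; the grasp point (between the pads) lies 19 mm behind it; z points along the fingers, y is the line along which they close (so a half turn about z gives the same grasp; the last joint's range is limited). The gripper opens to 93 mm and grips with 3 to 60 N. Pads are 15 mm wide; open, the fingers measure 128 mm over their backs; the gripper's body (75 mm by 188 mm) begins 65 mm behind the grasp point.
Start: joints at [-1.3, 0.615, -0.013, 1.423, 0.008, 1.103, -0.04], TCP at [190.066, 621.56, 218.64] pointing down, gripper open.
Joint ranges: [-3.12, 3.12], [-0.3, 2.06], [-1.34, 1.32], [0.26, 2.42], [-1.36, 4.5], [0.01, 1.98], [-2.84, 2.84]. Speed limits (rad/s): [2.79, 2.79, 3.14, 3.14, 3.14, 3.14, 3.14].

INTERFACE

Orientations are given as a rotation vector (axis times angle).
In Python, from workcell import state, get_image, calibration, close_job gives the robot as it stands.
- The arm moves only by the shell command python3 -m pendant 'ROWS' [OPENING]. ROWS is a JSON object of lists of equal length, an entry for each row: "delta_pos": the shift along the world's x, y, z in units of 0.075 m (1.0 is 0.075 m), a list of three; "dr": the turn, a rotation vector about the world's x, y, z in units of 5 degrees (1.0 is 5 degrees), a list of three. In form: {"delta_pos": [[tx, ty, tz], ...], "dr": [[wx, wy, wz], ...]}. A call has 1 to 5 rows; each row shifts and turns the commanded pose from where the row before left it; what a row does not reach is not made up. A row lasts 1/10 s, in which the tool goes at most 50 mm and 8.59 degrees, less where a joint would pass 70% of its speed; a pose out of reach is approached as far as the arm can. A call with a number of a shift or a turn outside -1 to 1 is refused whole. A call with a gripper value outside its range is refused whole. OPENING is the closure, from -1 (fully open) to 1 (shut), set as the call begins (- or left out, the last holds). The fingers move at their own pace and stop on an object; the grip force is fixed at half the most. Time passes only in rows, so rows that do not move let the fingers close. It gives the time, the measured TCP pose, the force, the opening and the grip force at its end, in the units of the state.
- state(): the state, without advancing time (a new reading comes with each control period).
- get_image(name): name is "scene" or "top"; returns the picture (480x640x3 uint8, red, green, blue); there is no depth.
- calibration(name): a dict with "mtx" (3x3 intrinsics, pixels), "R" (3x3) and "t" (3): a world point X has camera coordinates R X + t. Camera axes: x right, y down, z forward; pixel columns grow to the right and rows downward; lengths in mm; the calibration is good to about 2 mm. A picture is of the moment at which its call begins. calibration takes no time and is no camera call.
- close_job(): hands the job in; it is judged then, once.
The state is a dict: "t": time; "joint_pos": joint angles; "qd": joint speeds; "tau": joint torques, N m; "position": TCP position; "tool_rot": TCP orientation; "ft_force": force on the tool from outside, world axes, zero at the start; "ft_torque": the same for the moment, N m; "opening": finger opening in mm; "gripper_force": force on a finger pad.
Only numpy, scipy, OpenCV 4.12 (cv2) and the standard library are available. Lean on these libraries where they do the work, as an engineer would, in place of code of your own. Each camera call takes 0.05 s, during which the arm holds its last target. There are 200 camera calls.

## Working session

There is one attempt and no reset: what is moved stays moved. The work goes in short steps, Python scripts to look and compute and a shell command to move; the robot and the scene stay as the last step left them, time stands still between calls to the robot, and variables do not carry over. Pictures are saved under pics/ and viewed, at most 10 in all, crops included, and the job is handed in when it is done.

```bash
mkdir -p pics; python3 - <<'E'
from workcell import *
import cv2,numpy as np
for n in("scene","top"):
    im=get_image(n); cv2.imwrite(f"pics/{n}0.png",im[:,:,::-1]); c=calibration(n); print(n,c)
s=state();print(s)
E
```

```text
scene {'mtx': array([[451.77362618,   0.        , 321.01875765],
       [  0.        , 451.77362618, 231.899418  ],
       [  0.        ,   0.        ,   1.        ]]), 'R': array([[-0.27301333,  0.96186769, -0.01656092],
       [ 0.64215616,  0.1693953 , -0.74762337],
       [-0.71630942, -0.21474584, -0.66391644]]), 't': array([ 164.57741083, -275.79965549, 1525.74482824])}
top {'mtx': array([[582.12189391,   0.        , 306.84110024],
       [  0.        , 582.12189391, 248.2035692 ],
       [  0.        ,   0.        ,   1.        ]]), 'R': array([[-0.01960342, -0.99980093,  0.00371472],
       [-0.9973162 ,  0.01929229, -0.07062716],
       [ 0.07054144, -0.00508928, -0.99749587]]), 't': array([  13.75161504,  542.46967648, 1401.20215902])}
{'t': 0.1, 'joint_pos': array([-1.30053967,  0.61582973, -0.01261788,  1.42467763,  0.00807985,
        1.10342706, -0.04047003]), 'qd': array([ 0.00025126, -0.00231638,  0.00023001, -0.00306221,  0.00053379,
        0.00084128,  0.00086774]), 'tau': array([ 1.16213963e-03, -4.60044265e+01,  2.09852667e-01, -1.66244566e+01,
       -6.11867616e-02,  1.69612578e-02,  1.41554956e-04]), 'position': array([189.85230862, 620.92950945, 217.61254469]), 'tool_rot': array([-0.46440681, -3.10674212,  0.00356288]), 'ft_force': array([ 0.76873185,  0.20848883, -0.33082623]), 'ft_torque': array([ 0.00034769, -0.01950311,  0.08238996]), 'gripper_force': 0.0, 'opening': 92.84088955401687}
```

View pics/scene0.png

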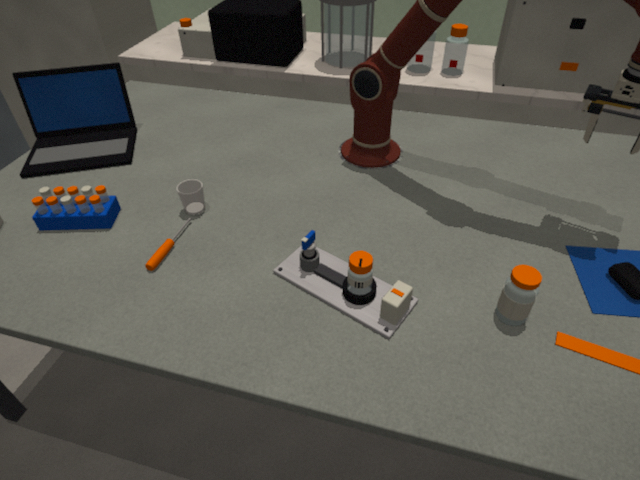

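View pics/top0.png

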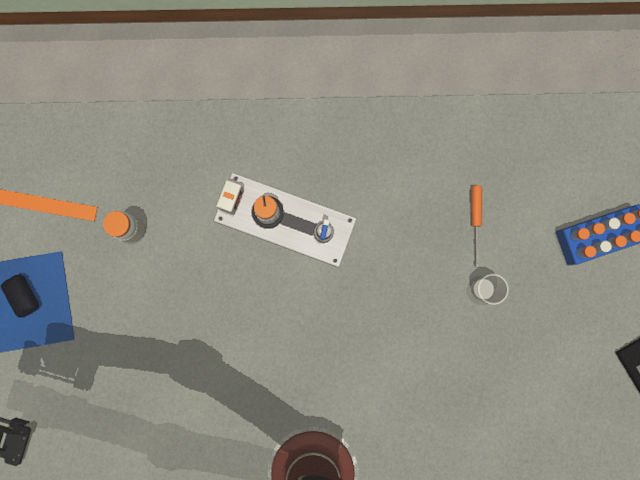

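The top view shows the plate at about (285,219), the jar cap at (267,210) with its line pointing up the image, the bolt at (324,231) with its white end up, and the reader at the left end (229,196).

```bash
cat > h.py <<'E'
from workcell import *
import cv2,numpy as np
def ray(n,px,z):
    c=calibration(n);R,t=c["R"],c["t"];d=R.T@np.linalg.solve(c["mtx"],[px[0],px[1],1.]);o=-R.T@t
    return o+d*(z-o[2])/d[2]
def proj(n,X):
    c=calibration(n);p=c["mtx"]@(c["R"]@np.array(X,float)+c["t"]);return p[:2]/p[2]
def orange_cap(im,lo=(190,60,150),ctr=(267,210),r=30):
    hsv=cv2.cvtColor(im,cv2.COLOR_RGB2HSV);m=cv2.inRange(hsv,(3,150,120),(20,255,255))
    k=np.zeros_like(m);cv2.circle(k,ctr,r,255,-1);m&=k
    c=max(cv2.findContours(m,0,2)[0],key=cv2.contourArea);return cv2.convexHull(c),m
E
python3 - <<'E'
from h import *
im=get_image("top")
hull,m=orange_cap(im,r=24)
(cx,cy),r=cv2.minEnclosingCircle(hull);M=cv2.moments(hull);c=(M['m10']/M['m00'],M['m01']/M['m00'])
print("cap",c,r,ray("top",c,122))
g=cv2.cvtColor(im,cv2.COLOR_RGB2GRAY)
mask=np.zeros_like(g);cv2.drawContours(mask,[hull],-1,255,-1);mask=cv2.erode(mask,np.ones((3,3)))
ys,xs=np.where((mask>0)&(im[:,:,0]<110));print("line px",list(zip(xs,ys)))
P=np.array([ray("top",p,122)[:2] for p in zip(xs,ys)]);C=ray("top",c,122)[:2]
w=110-im[ys,xs,0].astype(float);d=(P*w[:,None]).sum(0)/w.sum()-C;print("mark dir deg",np.degrees(np.arctan2(d[1],d[0])),np.linalg.norm(d))
# plate
hsv=cv2.cvtColor(im,cv2.COLOR_RGB2HSV);pm=((hsv[:,:,1]<25)&(g>150)).astype(np.uint8)*255
pm[:165]=0;pm[275:]=0;pm[:,:205]=0;pm[:,365:]=0
pc=max(cv2.findContours(pm,0,2)[0],key=cv2.contourArea);h=cv2.convexHull(pc)
box=cv2.boxPoints(cv2.minAreaRect(h));W=np.array([ray("top",p,12)[:2] for p in box]);print(box,"\n",W,np.linalg.norm(W-np.roll(W,1,0),axis=1),W.mean(0))
bm=cv2.inRange(hsv,(95,120,50),(125,255,255));bm[:205]=0;bm[250:]=0;bm[:,:300]=0;bm[:,350:]=0
ys,xs=np.where(bm>0);print("blue",xs.mean(),ys.mean(),len(xs),ray("top",(xs.mean(),ys.mean()),100))
a=cv2.resize(im[165:275,205:365],None,fx=5,fy=5,interpolation=cv2.INTER_CUBIC)
cv2.imwrite("pics/crop.png",a[:,:,::-1])
E
```

```text
cap (264.76972184222524, 206.61741906064748) 11.305519104003906 [631.98618734  97.49441947 122.        ]
line px [(np.int64(263), np.int64(198)), (np.int64(264), np.int64(198)), (np.int64(263), np.int64(199)), (np.int64(264), np.int64(199)), (np.int64(264), np.int64(200)), (np.int64(264), np.int64(201)), (np.int64(264), np.int64(202)), (np.int64(264), np.int64(203)), (np.int64(264), np.int64(204)), (np.int64(265), np.int64(204)), (np.int64(264), np.int64(205)), (np.int64(265), np.int64(205))]
mark dir deg 6.442444090009107 13.830841404135509
[[186.07397 241.47897]
 [217.987   149.42215]
 [379.46136 205.39993]
 [347.54834 297.45676]] 
 [[ 565.3982105   298.94106861]
 [ 793.01524267  218.71272238]
 [ 645.48604158 -177.99438444]
 [ 420.84858231  -93.72960878]] [418.43142316 241.34228986 423.25098201 239.92194673] [606.18701927  61.48244944]
blue 323.5 231.58333333333334 60 [574.58337957 -35.55727415 100.        ]
```

View pics/crop.png

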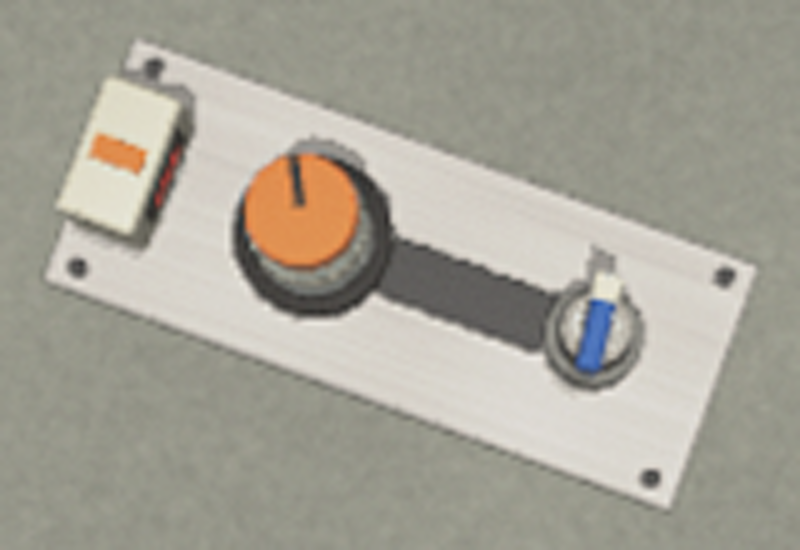

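The crop shows the plate corners at crop px (136,40), (755,267), (670,508) and (47,280). The cap line points up to (294,157), and the wing runs from its white tip at (608,275) to (590,372).

```bash
python3 - <<'E'
from h import *
f=lambda u,v:(205+(u+.5)/5-.5,165+(v+.5)/5-.5)
W=np.array([ray("top",f(*p),12)[:2] for p in [(136,40),(755,267),(670,508),(47,280)]])
print(W,np.linalg.norm(W-np.roll(W,1,0),axis=1))
o=W.mean(0);yv=(W[0]+W[3]-W[1]-W[2])/2;yv/=np.linalg.norm(yv);xv=np.array([yv[1],-yv[0]])
print("o",o,"yaw of +y",np.degrees(np.arctan2(yv[1],yv[0])),"x",np.degrees(np.arctan2(xv[1],xv[0])))
print("jar",o+60*yv,"bolt",o-85*yv)
C=ray("top",f(301,212),122)[:2];print("cap",C); a=ray("top",f(294,157),122)[:2]-ray("top",f(300,206),122)[:2];print("mark",np.degrees(np.arctan2(a[1],a[0])))
print("nest",ray("top",f(314,240),38))
p=ray("top",f(608,275),106)[:2];q=ray("top",f(591,372),106)[:2];print("wing",(p+q)/2,np.linalg.norm(p-q),np.degrees(np.arctan2(*(p-q)[::-1])))
from scipy.spatial.transform import Rotation as R
s=state();print(R.from_rotvec(s["tool_rot"]).as_matrix().round(3))
# second view check
im=get_image("scene")
hull,m=orange_cap(im,ctr=(360,263),r=18);M=cv2.moments(hull)
print("scene cap",M['m10']/M['m00'],M['m01']/M['m00'],"pred",proj("scene",[*C,110]),proj("scene",[*(o+60*yv),110]))
E
```

```text
[[ 734.19499557  185.08062256]
 [ 615.354809   -118.33972822]
 [ 497.49054373  -73.69859351]
 [ 615.59247948  230.07824359]] [126.85165636 325.86331369 126.03497901 325.92703783]
o [615.65820694  55.78013611] yaw of +y 68.68314229824767 x -21.316857701752326
jar [637.46972729 111.67519474] bolt [584.75855311 -23.4045303 ]
cap [631.10849852  97.43831861]
mark 6.0927401397670815
nest [629.41179192  96.91715251  38.        ]
wing [579.23730774 -37.76570371] 45.451158391507455 -11.13676846132915
[[-0.956  0.292 -0.001]
 [ 0.292  0.956 -0.002]
 [-0.    -0.002 -1.   ]]
scene cap 360.6256157635468 258.86699507389164 pred [359.83508003 261.29040616] [365.6960963  264.53979854]
```

The cap–wing spacing comes out at 145 mm, direction 69°, which matches the given layout; the plate outline is simply offset along y. So the jar is at (631,97) with its mark at 6°, target 69°. The bolt is at (579,-38) with its wing at -11°.

```bash
R5='x'; 
python3 -m pendant '{"delta_pos":[[0.33,-0.39,0],[0.33,-0.39,0],[0.33,-0.39,0],[0.33,-0.39,0],[0.33,-0.39,0]],"dr":[[0,0,-1],[0,0,-1],[0,0,-1],[0,0,-1],[0,0,-1]]}' -1
python3 -m pendant '{"delta_pos":[[0.33,-0.39,0],[0.33,-0.39,0],[0.33,-0.39,0],[0.33,-0.39,0],[0.33,-0.39,0]],"dr":[[0,0,-1],[0,0,-1],[0,0,-1],[0,0,-1],[0,0,-1]]}'
python3 -m pendant '{"delta_pos":[[0.33,-0.39,0],[0.33,-0.39,0],[0.33,-0.39,0],[0.33,-0.39,0],[0.33,-0.39,0]],"dr":[[0,0,-1],[0,0,-1],[0,0,-1],[0,0,-1],[0,0,-1]]}'
python3 -m pendant '{"delta_pos":[[0.33,-0.39,0],[0.33,-0.39,0],[0.27,-0.36,0],[0,0,0]],"dr":[[0,0,-1],[0,0,-1],[0,0,-1],[0,0,0]]}'
cat >> h.py <<'E'
from scipy.spatial.transform import Rotation as Ro
def st():
    s=state();m=Ro.from_rotvec(s["tool_rot"]).as_matrix()
    print("t",round(s["t"],2),"pos",s["position"].round(1),"yaw",np.degrees(np.arctan2(m[1,1],m[0,1])).round(1),"z",m[:,2].round(3),"F",s["ft_force"].round(1),"T",s["ft_torque"].round(3),"open",round(s["opening"],1),"gf",round(s["gripper_force"],1),"j",s["joint_pos"].round(2))
E
python3 -c "from h import*;st()"
```

```text
t: 0.7
position: [314.6, 474.0, 218.6]
tool_rot: [-1.131, -2.931, 0.0]
ft_force: [0.1, 0.8, 0.2]
opening: 92.8
gripper_force: 0.0
t: 1.2
position: [438.3, 327.8, 218.7]
tool_rot: [-1.738, -2.617, -0.0]
ft_force: [0.3, 0.4, 0.8]
opening: 93.1
gripper_force: 0.0
t: 1.7
position: [562.0, 181.7, 218.6]
tool_rot: [-2.263, -2.178, 0.0]
ft_force: [0.1, 0.7, -0.3]
opening: 92.8
gripper_force: 0.0
t: 2.1
position: [633.2, 90.3, 218.4]
tool_rot: [2.53, 1.853, -0.003]
ft_force: [-0.3, 0.4, -0.7]
opening: 93.1
gripper_force: 0.0
t 2.1 pos [633.2  90.3 218.4] yaw -17.6 z [ 0.002 -0.005 -1.   ] F [-0.3  0.4 -0.7] T [-0.154  0.034  0.043] open 93.1 gf 0.0 j [-0.43  0.63  0.45  1.47 -0.28  1.11 -0.24]
```

```bash

python3 -m pendant '{"delta_pos":[[-0.03,0.09,-0.4],[0,0,-0.4],[0,0,-0.4],[0,0,-0.4],[0,0,0]],"dr":[[0,0,0],[0,0,0],[0,0,0],[0,0,0],[0,0,0]]}' -1 
python3 -c "from h import*;st()"
python3 -m pendant '{"delta_pos":[[0,0,-0.03],[0,0,0],[0,0,0],[0,0,0],[0,0,0]],"dr":[[0,0,0],[0,0,0],[0,0,0],[0,0,0],[0,0,0]]}' 0.3
python3 -m pendant '{"delta_pos":[[0,0,0],[0,0,0],[0,0,0]],"dr":[[0,0,0],[0,0,0],[0,0,0]]}' 
python3 -c "from h import*;st()"
```

```text
t: 2.6
position: [624.7, 105.2, 94.2]
tool_rot: [-2.519, -1.867, 0.013]
ft_force: [-0.4, -0.3, -0.3]
opening: 92.7
gripper_force: 0.0
t 2.6 pos [624.7 105.2  94.2] yaw -16.9 z [-0.01 -0.   -1.  ] F [-0.4 -0.3 -0.3] T [-0.054  0.143 -0.001] open 92.7 gf 0.0 j [-0.42  0.75  0.38  1.61 -0.35  0.86 -0.2 ]
t: 3.1
position: [629.5, 104.1, 97.4]
tool_rot: [2.525, 1.868, 0.003]
ft_force: [0.1, -0.9, 0.4]
opening: 57.4
gripper_force: 0.5
t: 3.4
position: [630.0, 103.9, 97.3]
tool_rot: [2.524, 1.868, 0.004]
ft_force: [0.5, 0.0, 3.7]
opening: 51.8
gripper_force: 30.0
t 3.4 pos [630.  103.9  97.3] yaw -17.0 z [ 0.003  0.    -1.   ] F [0.5 0.  3.7] T [-0.158 -0.268  0.008] open 51.8 gf 30.0 j [-0.42  0.75  0.39  1.6  -0.35  0.85 -0.19]
```

```bash

python3 -m pendant '{"delta_pos":[[0,0,0],[0,0,0],[0.02,-0.09,0],[0,0,0],[0,0,0]],"dr":[[0,0,0],[0,0,0],[0,0,0],[0,0,0],[0,0,0]]}' -0.4
python3 -c "from h import*;st()"
python3 -m pendant '{"delta_pos":[[0,0,0],[0,0,0],[0,0,0],[0,0,0],[0,0,0]],"dr":[[0,0,0],[0,0,0],[0,0,0],[0,0,0],[0,0,0]]}' 0.3
python3 -c "from h import*;st()"
```

```text
t: 3.9
position: [629.9, 96.7, 96.0]
tool_rot: [-2.526, -1.867, 0.002]
ft_force: [0.4, 0.2, 0.4]
opening: 65.4
gripper_force: 0.0
t 3.9 pos [629.9  96.7  96. ] yaw -17.1 z [-0.001 -0.    -1.   ] F [0.4 0.2 0.4] T [-0.092  0.113  0.001] open 65.4 gf 0.0 j [-0.41  0.75  0.38  1.6  -0.35  0.85 -0.18]
t: 4.4
position: [630.4, 97.4, 96.4]
tool_rot: [2.525, 1.869, 0.0]
ft_force: [-0.9, 0.3, -0.8]
opening: 51.9
gripper_force: 30.0
t 4.4 pos [630.4  97.4  96.4] yaw -17.0 z [ 0.  0. -1.] F [-0.9  0.3 -0.8] T [-0.064 -0.033  0.008] open 51.9 gf 30.0 j [-0.41  0.75  0.38  1.6  -0.35  0.85 -0.18]
```

Centred. Turn +62.5° CCW.

```bash

for k in 1 2; do :; done
python3 -m pendant '{"delta_pos":[[0,0,0],[0,0,0],[0,0,0],[0,0,0],[0,0,0]],"dr":[[0,0,0.9],[0,0,0.9],[0,0,0.9],[0,0,0.9],[0,0,0.9]]}' 
python3 -m pendant '{"delta_pos":[[0,0,0],[0,0,0],[0,0,0],[0,0,0],[0,0,0]],"dr":[[0,0,0.9],[0,0,0.9],[0,0,0.9],[0,0,0.9],[0,0,0.9]]}' 
python3 -m pendant '{"delta_pos":[[0,0,0],[0,0,0],[0,0,0],[0,0,0],[0,0,0]],"dr":[[0,0,0.9],[0,0,0.9],[0,0,0.9],[0,0,0.8],[0,0,0]]}' 
python3 -c "from h import*;st()"
python3 -m pendant '{"delta_pos":[[0,0,0],[0,0,0],[0,0,0]],"dr":[[0,0,0],[0,0,0],[0,0,0]]}' -1
python3 -c "from h import*;st()"
```

```text
t: 4.9
position: [630.0, 98.1, 96.4]
tool_rot: [-2.108, -2.328, -0.0]
ft_force: [0.2, 0.0, -0.1]
opening: 51.5
gripper_force: 30.0
t: 5.4
position: [630.0, 97.8, 96.3]
tool_rot: [-1.613, -2.695, -0.0]
ft_force: [-0.2, 1.1, -0.1]
opening: 51.2
gripper_force: 30.0
t: 5.9
position: [630.2, 97.5, 96.3]
tool_rot: [-1.189, -2.907, -0.001]
ft_force: [0.3, 0.8, 0.5]
opening: 51.5
gripper_force: 30.0
t 5.9 pos [630.2  97.5  96.3] yaw 45.5 z [-0.     0.001 -1.   ] F [0.3 0.8 0.5] T [ 0.106 -0.015 -0.031] open 51.5 gf 30.0 j [-0.23  0.72  0.08  1.6  -0.07  0.82  0.67]
t: 6.2
position: [630.3, 97.1, 96.4]
tool_rot: [1.191, 2.907, -0.001]
ft_force: [-0.5, 0.3, 0.8]
opening: 71.0
gripper_force: 0.0
t 6.2 pos [630.3  97.1  96.4] yaw 45.5 z [-0. -0. -1.] F [-0.5  0.3  0.8] T [-0.038  0.014 -0.05 ] open 71.0 gf 0.0 j [-0.23  0.72  0.08  1.6  -0.07  0.82  0.67]
```

```bash

python3 -m pendant '{"delta_pos":[[0,0,0.3],[0,0,0.3],[0,0,0.3],[0,0,0.3],[0,0,0.13]],"dr":[[0,0,0],[0,0,-1],[0,0,-1],[0,0,-1],[0,0,-1]]}' -1
python3 -m pendant '{"delta_pos":[[-0.07,-0.18,0],[-0.07,-0.18,0],[-0.07,-0.18,0],[-0.07,-0.18,0],[-0.07,-0.18,0]],"dr":[[0,0,-1],[0,0,-1],[0,0,-1],[0,0,-1],[0,0,-1]]}'
python3 -m pendant '{"delta_pos":[[-0.07,-0.18,0],[-0.07,-0.18,0],[-0.07,-0.18,0],[-0.07,-0.18,0],[-0.06,-0.18,0]],"dr":[[0,0,-1],[0,0,-1],[0,0,-1],[0,0,-1],[0,0,-1]]}'
python3 -m pendant '{"delta_pos":[[0,0,0],[0,0,0],[0,0,0],[0,0,0],[0,0,0]],"dr":[[0,0,-1],[0,0,-1],[0,0,-1],[0,0,-1],[0,0,-1]]}'
python3 -m pendant '{"delta_pos":[[0,0,0],[0,0,0],[0,0,0],[0,0,0],[0,0,0]],"dr":[[0,0,-1],[0,0,-1],[0,0,-1],[0,0,-1],[0,0,-1]]}'
python3 -m pendant '{"delta_pos":[[0,0,0],[0,0,0],[0,0,0],[0,0,0],[0,0,0]],"dr":[[0,0,-1],[0,0,-1],[0,0,-1],[0,0,-1],[0,0,-1]]}' | tail -3
python3 - <<'E'
from h import *
st()
a=get_image("top")[165:275,205:365];b=get_image("scene")[215:325,265:425]
o=np.hstack([cv2.resize(x,None,fx=2.5*2,fy=5,interpolation=cv2.INTER_CUBIC) for x in(a,b)])
o=cv2.resize(o,(800,275),interpolation=cv2.INTER_AREA)
b=cv2.resize(b,(800,550),interpolation=cv2.INTER_CUBIC)
cv2.imwrite("pics/tb.png",o[:,:,::-1]);cv2.imwrite("pics/s1.png",b[:,:,::-1])
E
```

```text
t: 6.7
position: [631.4, 97.3, 198.8]
tool_rot: [1.68, 2.651, 0.004]
ft_force: [-0.0, -0.6, 1.3]
opening: 93.1
gripper_force: 0.0
t: 7.2
position: [603.7, 29.3, 196.2]
tool_rot: [-2.216, -2.227, 0.0]
ft_force: [-0.4, 0.8, -0.0]
opening: 92.8
gripper_force: 0.0
t: 7.7
position: [578.2, -38.2, 196.3]
tool_rot: [-2.645, -1.694, 0.0]
ft_force: [0.1, 0.2, 0.0]
opening: 92.7
gripper_force: 0.0
t: 8.2
position: [578.5, -37.6, 196.2]
tool_rot: [-2.949, -1.082, -0.0]
ft_force: [0.7, -0.1, -0.6]
opening: 93.1
gripper_force: 0.0
t: 8.7
position: [578.5, -37.5, 196.2]
tool_rot: [-3.113, -0.418, -0.0]
ft_force: [0.3, -0.4, -0.2]
opening: 93.0
gripper_force: 0.0
ft_force: [-0.3, -0.0, -0.0]
opening: 93.0
gripper_force: 0.0
t 9.2 pos [578.5 -37.5 196.2] yaw -99.7 z [ 0.  0. -1.] F [-0.3 -0.  -0. ] T [-0.03   0.207  0.032] open 93.0 gf 0.0 j [-0.45  0.64  0.81  1.68 -0.52  1.05 -1.21]
```

View pics/tb.png

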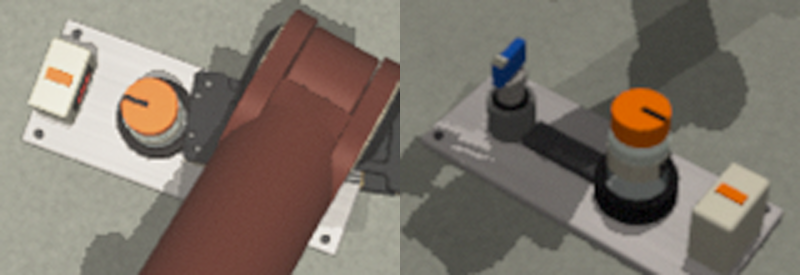

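View pics/s1.png

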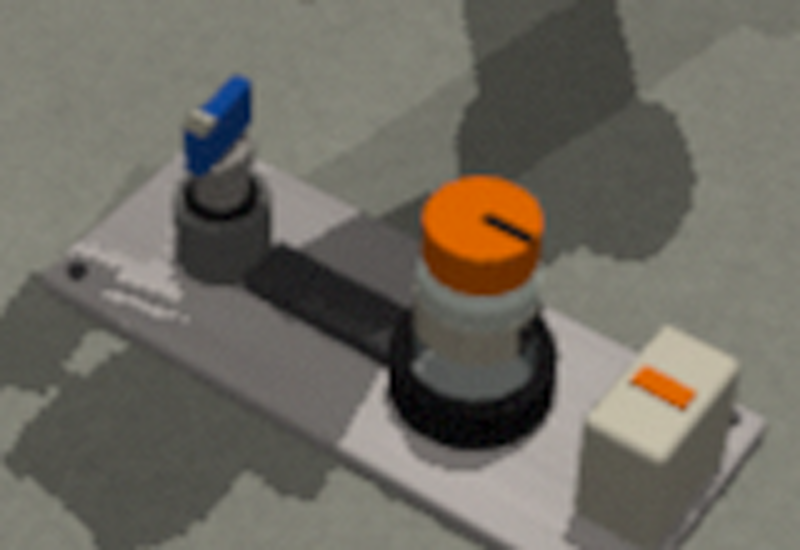

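The scene crop shows the cap line running from (485,217) to (530,240), towards the reader. The wing is above the boss, with its white end at (200,122) and its top corner at (240,76). Checking angle and height.

```bash
python3 - <<'E'
from h import *
f=lambda u,v:(265+(u+.5)/5-.5,215+(v+.5)/5-.5)
a=ray("scene",f(483,216),122)[:2];b=ray("scene",f(531,240),122)[:2];d=b-a;print("scene mark",np.degrees(np.arctan2(d[1],d[0])),np.linalg.norm(d),a)
im=get_image("top");hull,m=orange_cap(im,ctr=(265,207),r=16)
M=cv2.moments(hull);c=(M['m10']/M['m00'],M['m01']/M['m00']);mask=np.zeros_like(m);cv2.drawContours(mask,[hull],-1,255,-1);mask=cv2.erode(mask,np.ones((3,3)))
ys,xs=np.where((mask>0)&(im[:,:,0]<130));w=130-im[ys,xs,0].astype(float)
P=np.array([ray("top",p,122)[:2] for p in zip(xs,ys)]);C=ray("top",c,122)[:2];d=(P*w[:,None]).sum(0)/w.sum()-C
print("top mark",C,np.degrees(np.arctan2(d[1],d[0])),np.linalg.norm(d))
im=get_image("scene");hsv=cv2.cvtColor(im,cv2.COLOR_RGB2HSV)
bm=cv2.inRange(hsv,(100,150,40),(125,255,255));k=np.zeros_like(bm);k[222:256,295:325]=255;bm&=k
ys,xs=np.where(bm>0);print("blue",len(xs),xs.mean(),ys.mean(),ys.min(),ys.max())
# predicted top far corner of the wing for h
t=np.radians(-11.1)
for h in(0,4,8):
    print(h,[proj("scene",[578.5+sx*23*np.cos(t)-sy*6*np.sin(t),-37.6+sx*23*np.sin(t)+sy*6*np.cos(t),z+h]).round(1) for sx,sy,z in((-1,1,106),(1,1,78),(1,-1,106),(0,0,92))])
print(f(250,80),f(205,175),f(187,115))
E
```

```text
scene mark 68.59923817689487 24.35981570908682 [631.78933198 100.08123729]
top mark [630.71960918  98.19379035] 64.02364444825129 12.649380925981117
blue 117 308.6666666666667 239.75213675213675 231 249
0 [array([314.4, 231.1]), array([305.6, 251.9]), array([300.5, 241.5]), array([307.8, 240.7])]
4 [array([314.4, 229.8]), array([305.5, 250.7]), array([300.4, 240.2]), array([307.7, 239.4])]
8 [array([314.3, 228.5]), array([305.4, 249.4]), array([300.3, 239. ]), array([307.6, 238.1])]
(314.6, 230.6) (305.6, 249.6) (302.0, 237.6)
```

```bash

python3 -m pendant '{"delta_pos":[[0,0,-0.35],[0,0,-0.35],[0,0,-0.35],[0,0,-0.34],[0,0,0]],"dr":[[0,0,-0.3],[0,0,0],[0,0,0],[0,0,0],[0,0,0]]}' -1
python3 -m pendant '{"delta_pos":[[0,0,0],[0,0,0],[0,0,0],[0,0,0],[0,0,0]],"dr":[[0,0,0],[0,0,0],[0,0,0],[0,0,0],[0,0,0]]}' 0.66
python3 -m pendant '{"delta_pos":[[0,0,0],[0,0,0],[0,0,0],[0,0,0],[0,0,0]],"dr":[[0,0,0],[0,0,0],[0,0,0],[0,0,0],[0,0,0]]}' 0.66
python3 - <<'E'
from h import *
st()
b=get_image("scene")[195:275,255:375]
b=cv2.resize(b,(780,520),interpolation=cv2.INTER_CUBIC)
cv2.imwrite("pics/s2.png",b[:,:,::-1])
E
```

```text
t: 9.9
position: [576.1, -36.7, 88.9]
tool_rot: [-3.126, 0.299, 0.011]
ft_force: [-0.2, 0.3, 0.7]
opening: 92.8
gripper_force: 0.0
t: 10.4
position: [578.9, -37.7, 92.5]
tool_rot: [-3.127, 0.301, -0.002]
ft_force: [-0.1, -1.3, -0.6]
opening: 57.6
gripper_force: 0.0
t: 10.9
position: [578.5, -37.7, 91.8]
tool_rot: [-3.127, 0.301, 0.0]
ft_force: [-0.4, 0.0, -0.1]
opening: 18.3
gripper_force: 0.0
t 10.9 pos [578.5 -37.7  91.8] yaw -101.0 z [-0.  0. -1.] F [-0.4  0.  -0.1] T [-0.035  0.164  0.001] open 18.3 gf 0.0 j [-0.4   0.76  0.71  1.79 -0.65  0.84 -1.13]
```

View pics/s2.png

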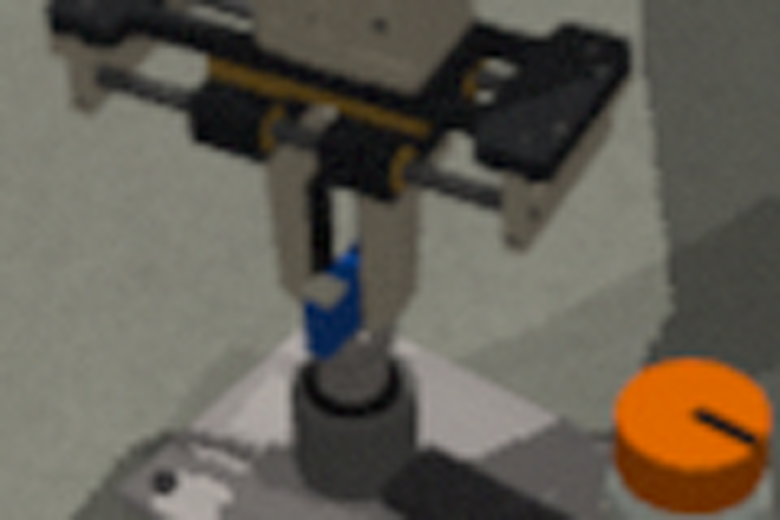

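The view shows the fingers straddling the blue wing at (330,310), with the steel collar above the boss at (350,370). Now turn loosely backward, logging as I go.

```bash
cat >> h.py <<'E'
def log():
    s=state();m=Ro.from_rotvec(s["tool_rot"]).as_matrix()
    im=get_image("scene");c=im[225:275,285:330];cv2.imwrite("pics/l_%05.1f.png"%s["t"],c[:,:,::-1])
    hsv=cv2.cvtColor(im,cv2.COLOR_RGB2HSV);bm=cv2.inRange(hsv,(100,150,40),(125,255,255));bm[:222]=0;bm[262:]=0;bm[:,:290]=0;bm[:,330:]=0
    ys,xs=np.where(bm>0);g=cv2.cvtColor(im,cv2.COLOR_RGB2GRAY)
    print("t",round(s["t"],1),"yaw",np.degrees(np.arctan2(m[1,1],m[0,1])).round(0),"F",s["ft_force"].round(1),"Tz",s["ft_torque"].round(2),"op",round(s["opening"],1),"j7",s["joint_pos"][[2,4,6]].round(2),"blue",len(xs),ys.max() if len(ys) else 0,"prof",g[244:268,306:311].mean(1).round().astype(int).tolist())
E
python3 -c "from h import*;log()"
python3 -m pendant '{"delta_pos":[[0,0,0],[0,0,0],[0,0,0],[0,0,0],[0,0,0]],"dr":[[0,0,1],[0,0,1],[0,0,1],[0,0,1],[0,0,1]]}' | grep ft_f
python3 -c "from h import*;log()"
python3 -m pendant '{"delta_pos":[[0,0,0],[0,0,0],[0,0,0],[0,0,0],[0,0,0]],"dr":[[0,0,1],[0,0,1],[0,0,1],[0,0,1],[0,0,0]]}' | grep ft_f
python3 -c "from h import*;log()"
python3 -m pendant '{"delta_pos":[[0,0,0],[0,0,0],[0,0,0]],"dr":[[0,0,1],[0,0,1],[0,0,1]]}' | grep ft_f
python3 -c "from h import*;log()"
```

```text
t 10.9 yaw -101.0 F [-0.5 -0.4  0.8] Tz [-0.01  0.2   0.03] op 17.0 j7 [ 0.71 -0.65 -1.13] blue 66 249 prof [37, 40, 51, 58, 62, 65, 68, 65, 67, 67, 66, 69, 55, 27, 9, 43, 54, 53, 50, 49, 48, 50, 50, 50]
ft_force: [-1.0, 0.3, 1.4]
t 11.5 yaw -76.0 F [-1.   0.3  1.4] Tz [-0.07  0.18 -0.08] op 16.0 j7 [ 0.59 -0.54 -0.79] blue 75 249 prof [35, 37, 40, 42, 45, 48, 59, 63, 67, 69, 67, 70, 57, 25, 9, 42, 55, 52, 50, 50, 49, 50, 49, 50]
ft_force: [-0.3, -0.6, -0.3]
t 12.1 yaw -56.0 F [-0.3 -0.6 -0.3] Tz [-0.04  0.2  -0.01] op 15.8 j7 [ 0.5  -0.46 -0.52] blue 62 249 prof [36, 38, 38, 38, 39, 40, 59, 65, 68, 68, 66, 70, 56, 24, 14, 43, 55, 53, 49, 49, 49, 50, 49, 50]
ft_force: [-0.2, -0.4, 1.3]
t 12.4 yaw -41.0 F [-0.2 -0.4  1.3] Tz [-0.12  0.14 -0.05] op 16.0 j7 [ 0.42 -0.39 -0.32] blue 53 249 prof [47, 46, 49, 48, 55, 56, 66, 65, 66, 70, 66, 70, 57, 24, 8, 43, 55, 52, 50, 49, 50, 48, 50, 50]
```

```bash

python3 -m pendant '{"delta_pos":[[0,0,0],[0,0,0],[0,0,0],[0,0,0]],"dr":[[0,0,1],[0,0,1],[0,0,1],[0,0,1]]}' | grep ft_f
python3 -c "from h import*;log()"
python3 -m pendant '{"delta_pos":[[0,0,0],[0,0,0],[0,0,0],[0,0,0]],"dr":[[0,0,1],[0,0,1],[0,0,1],[0,0,1]]}' | grep ft_f
python3 -c "from h import*;log()"
python3 -m pendant '{"delta_pos":[[0,0,0],[0,0,0],[0,0,0],[0,0,0]],"dr":[[0,0,1],[0,0,1],[0,0,1],[0,0,1]]}' | grep ft_f
python3 -c "from h import*;log()"
```

```text
ft_force: [0.2, 0.7, 2.6]
t 12.8 yaw -21.0 F [0.2 0.7 2.6] Tz [-0.07  0.19 -0.04] op 16.2 j7 [ 0.32 -0.3  -0.06] blue 44 248 prof [64, 63, 62, 67, 72, 68, 71, 68, 66, 69, 67, 70, 56, 25, 12, 44, 56, 52, 49, 50, 50, 50, 50, 49]
ft_force: [0.2, 0.2, 2.1]
t 13.3 yaw -1.0 F [0.2 0.2 2.1] Tz [-0.02  0.17 -0.  ] op 15.9 j7 [ 0.22 -0.21  0.2 ] blue 32 247 prof [81, 79, 74, 73, 71, 66, 70, 67, 66, 69, 67, 72, 57, 25, 10, 41, 54, 51, 50, 49, 47, 49, 49, 49]
ft_force: [0.8, -0.2, 0.6]
t 13.8 yaw 19.0 F [ 0.8 -0.2  0.6] Tz [-0.03 -0.04 -0.05] op 16.0 j7 [ 0.12 -0.11  0.46] blue 62 247 prof [85, 70, 47, 58, 71, 72, 73, 67, 66, 67, 67, 69, 55, 26, 11, 42, 54, 51, 48, 50, 49, 49, 48, 48]
```

```bash
cat > strip.py <<'E'
import cv2,glob,numpy as np,sys
fs=sorted(glob.glob("pics/l_*.png"))[int(sys.argv[2]):]
c=[cv2.resize(cv2.imread(f),(198,220),interpolation=cv2.INTER_CUBIC) for f in fs]
while len(c)%4:c.append(np.zeros_like(c[0]))
cv2.imwrite(sys.argv[1],np.vstack([np.hstack(c[i:i+4]) for i in range(0,len(c),4)]))
E
python3 strip.py pics/st1.png 0
```

```text
(no output)
```

View pics/st1.png

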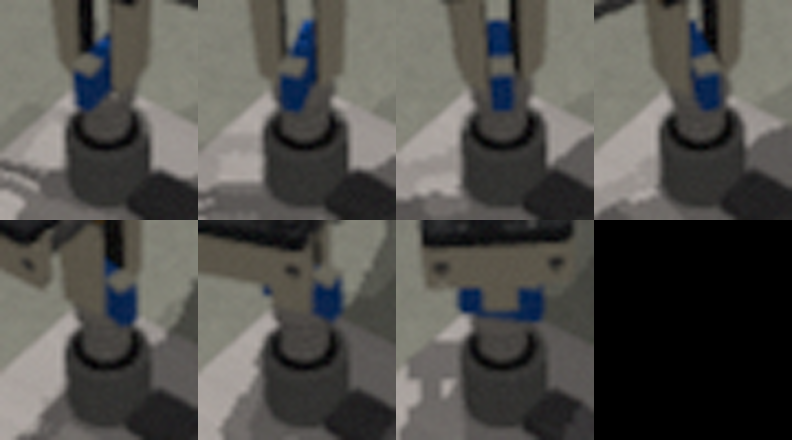

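The strip shows the wing following the fingers in all seven frames. I'll compare the blue bottom edge with the row predicted for each height.

```bash
python3 - <<'E'
from h import *
import glob
for f,y in zip(sorted(glob.glob("pics/l_*.png")),(-101,-76,-56,-41,-21,-1,19)):
    c=cv2.imread(f);hsv=cv2.cvtColor(c,cv2.COLOR_BGR2HSV);b=cv2.inRange(hsv,(100,130,40),(125,255,255));ys,xs=np.where(b>0)
    lag=0 if y<-100 else 13
    t=np.radians(y+90-lag);o=[]
    for h in(0,8):
        o.append(max((proj("scene",[578.5+sx*23*np.cos(t)-sy*6*np.sin(t),-37.6+sx*23*np.sin(t)+sy*6*np.cos(t),78+h])[::-1] for sx in(-1,1) for sy in(-1,1)),key=lambda p:p[0])[0])
    print(y,"obs bottom",ys.max()+225.5,"x",xs.min()+285,xs.max()+285,"pred h0,h8",np.round(o,1))
E
```

```text
-101 obs bottom 249.5 x 302 309 pred h0,h8 [251.9 249.4]
-76 obs bottom 249.5 x 304 311 pred h0,h8 [252.  249.5]
-56 obs bottom 249.5 x 306 311 pred h0,h8 [252.  249.5]
-41 obs bottom 249.5 x 307 313 pred h0,h8 [252.  249.5]
-21 obs bottom 248.5 x 309 315 pred h0,h8 [251.3 248.8]
-1 obs bottom 247.5 x 311 317 pred h0,h8 [249.8 247.3]
19 obs bottom 247.5 x 300 317 pred h0,h8 [247.8 245.3]
```

```bash

python3 -m pendant '{"delta_pos":[[0,0,0],[0,0,0],[0,0,0],[0,0,0]],"dr":[[0,0,1],[0,0,1],[0,0,1],[0,0,0]]}' | grep ft_f
python3 - <<'E'
from h import *
log()
import glob
c=cv2.imread(sorted(glob.glob("pics/l_*.png"))[-1]);hsv=cv2.cvtColor(c,cv2.COLOR_BGR2HSV);b=cv2.inRange(hsv,(100,130,40),(125,255,255));ys,xs=np.where(b>0)
for x in sorted(set(xs)): print(x+285,ys[xs==x].min()+225,ys[xs==x].max()+225,end=" | ")
for lag in(5,10,13,18):
  t=np.radians(34+90-lag)
  for h in(0,8): print("\n",lag,h,[proj("scene",[578.5+sx*23*np.cos(t)-sy*6*np.sin(t),-37.6+sx*23*np.sin(t)+sy*6*np.cos(t),78+h]).round(1).tolist() for sx in(-1,1) for sy in(-1,1)])
E
python3 strip.py pics/st2.png 5
```

```text
ft_force: [0.5, 0.1, -0.7]
t 14.2 yaw 34.0 F [ 0.5  0.1 -0.7] Tz [-0.06  0.05  0.04] op 15.9 j7 [ 0.05 -0.04  0.66] blue 60 246 prof [81, 68, 44, 60, 71, 73, 70, 66, 66, 69, 66, 69, 54, 23, 11, 42, 55, 52, 50, 48, 48, 49, 47, 48]
299 238 240 | 300 237 246 | 301 239 246 | 302 242 247 | 303 242 246 | 304 242 246 | 305 243 246 | 308 246 246 | 309 246 246 | 310 246 246 | 311 246 246 | 312 246 246 | 313 245 246 | 314 245 246 | 315 240 246 | 316 240 246 | 317 240 245 | 
 5 0 [[298.9, 248.4], [297.9, 245.0], [318.0, 245.1], [316.9, 241.7]]

 5 8 [[298.7, 245.9], [297.8, 242.5], [318.0, 242.6], [316.8, 239.2]]

 10 0 [[298.6, 247.8], [298.0, 244.4], [318.0, 245.7], [317.3, 242.3]]

 10 8 [[298.4, 245.3], [297.9, 241.9], [317.9, 243.2], [317.2, 239.8]]

 13 0 [[298.4, 247.5], [298.1, 244.0], [317.9, 246.0], [317.5, 242.6]]

 13 8 [[298.2, 245.0], [298.0, 241.5], [317.8, 243.6], [317.4, 240.1]]

 18 0 [[298.2, 246.9], [298.3, 243.4], [317.7, 246.6], [317.7, 243.1]]

 18 8 [[298.0, 244.4], [298.2, 240.9], [317.6, 244.2], [317.6, 240.7]]
```

View pics/st2.png

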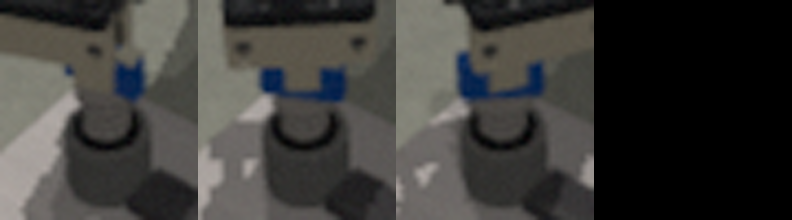

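After the drop, the bottom edge at row 246.5–247 matches h≈0, against h≈7.5 before. The bolt dropped at a wing yaw of about 83°. Now going forward, leg 1 (145°), lowered 6 mm.

```bash

python3 -m pendant '{"delta_pos":[[0,0,-0.04],[0,0,-0.04],[0,0,0],[0,0,0],[0,0,0]],"dr":[[0,0,-1],[0,0,-1],[0,0,-1],[0,0,-1],[0,0,-1]]}' | grep ft_f
python3 -m pendant '{"delta_pos":[[0,0,0],[0,0,0],[0,0,0],[0,0,0],[0,0,0]],"dr":[[0,0,-1],[0,0,-1],[0,0,-1],[0,0,-1],[0,0,-1]]}' | grep ft_f
python3 -m pendant '{"delta_pos":[[0,0,0],[0,0,0],[0,0,0],[0,0,0],[0,0,0]],"dr":[[0,0,-1],[0,0,-1],[0,0,-1],[0,0,-1],[0,0,-1]]}' | grep ft_f
python3 -c "from h import*;log()"
python3 -m pendant '{"delta_pos":[[0,0,0],[0,0,0],[0,0,0],[0,0,0],[0,0,0]],"dr":[[0,0,-1],[0,0,-1],[0,0,-1],[0,0,-1],[0,0,-1]]}' | grep ft_f
python3 -m pendant '{"delta_pos":[[0,0,0],[0,0,0],[0,0,0],[0,0,0],[0,0,0]],"dr":[[0,0,-1],[0,0,-1],[0,0,-1],[0,0,-1],[0,0,-1]]}' | grep ft_f
python3 -m pendant '{"delta_pos":[[0,0,0],[0,0,0],[0,0,0],[0,0,0],[0,0,0]],"dr":[[0,0,-1],[0,0,-1],[0,0,-1],[0,0,-1],[0,0,0]]}' | grep ft_f
python3 - <<'E'
from h import*
log();st()
for lag in(-15,0):
  t=np.radians(-111+90-lag)
  for h in(-3,0,5): print(lag,h,max(proj("scene",[578.5+sx*23*np.cos(t)-sy*6*np.sin(t),-37.6+sx*23*np.sin(t)+sy*6*np.cos(t),78+h])[1] for sx in(-1,1) for sy in(-1,1)))
E
```

```text
ft_force: [0.1, 0.0, -0.1]
ft_force: [0.6, -0.1, -0.4]
ft_force: [0.6, -0.1, -0.7]
t 15.8 yaw -41.0 F [ 0.6 -0.1 -0.7] Tz [-0.15 -0.    0.01] op 16.0 j7 [ 0.42 -0.4  -0.32] blue 65 250 prof [48, 48, 51, 54, 62, 68, 72, 67, 68, 67, 65, 69, 55, 26, 11, 42, 55, 51, 49, 49, 50, 50, 51, 50]
ft_force: [0.4, -0.0, -1.9]
ft_force: [0.5, -0.9, -1.5]
ft_force: [0.6, -0.0, 0.6]
t 17.3 yaw -111.0 F [ 0.6 -0.   0.6] Tz [0.04 0.24 0.02] op 15.8 j7 [ 0.76 -0.7  -1.26] blue 49 251 prof [68, 55, 46, 44, 48, 50, 51, 58, 60, 64, 65, 72, 57, 25, 10, 43, 56, 52, 50, 50, 50, 51, 49, 51]
t 17.35 pos [578.4 -37.6  85.6] yaw -111.0 z [-0.001 -0.    -1.   ] F [-0.  -0.7 -0.2] T [-0.026  0.235  0.026] open 15.6 gf 0.2 j [-0.42  0.79  0.76  1.79 -0.7   0.86 -1.26]
-15 -3 252.91621968580696
-15 0 251.9911115643787
-15 5 250.44144103483575
0 -3 252.47404482888254
0 0 251.5491948270596
0 5 249.9999659741714
```

```bash

python3 -m pendant '{"delta_pos":[[0,0,0],[0,0,0],[0,0,0],[0,0,0],[0,0,0]],"dr":[[0,0,1],[0,0,1],[0,0,0],[0,0,0],[0,0,0]]}' -1 | grep open
python3 -m pendant '{"delta_pos":[[0,0,0],[0,0,0],[0,0,0],[0,0,0],[0,0,0]],"dr":[[0,0,0],[0,0,0],[0,0,0],[0,0,0.6],[0,0,1]]}' | grep open
python3 -m pendant '{"delta_pos":[[0,0,0],[0,0,0],[0,0,0],[0,0,0],[0,0,0]],"dr":[[0,0,1],[0,0,1],[0,0,1],[0,0,1],[0,0,1]]}' | grep ft_f
python3 -m pendant '{"delta_pos":[[0,0,0],[0,0,0],[0,0,0],[0,0,0],[0,0,0]],"dr":[[0,0,1],[0,0,1],[0,0,1],[0,0,1],[0,0,1]]}' | grep ft_f
python3 -m pendant '{"delta_pos":[[0,0,0],[0,0,0],[0,0,0],[0,0,0],[0,0,0]],"dr":[[0,0,1],[0,0,1],[0,0,1],[0,0,1],[0,0,1]]}' | grep ft_f
python3 -m pendant '{"delta_pos":[[0,0,0],[0,0,0],[0,0,0],[0,0,0],[0,0,0]],"dr":[[0,0,1],[0,0,1],[0,0,1],[0,0,1],[0,0,1]]}' | grep ft_f
python3 -m pendant '{"delta_pos":[[0,0,0],[0,0,0],[0,0,0],[0,0,0],[0,0,0]],"dr":[[0,0,1],[0,0,1],[0,0,1],[0,0,1],[0,0,1]]}' | grep ft_f
python3 -m pendant '{"delta_pos":[[0,0,0],[0,0,0],[0,0,0],[0,0,0],[0,0,0]],"dr":[[0,0,1],[0,0,1],[0,0,1],[0,0,1],[0,0,1]]}' | grep ft_f
python3 -m pendant '{"delta_pos":[[0,0,0],[0,0,0],[0,0,0],[0,0,0],[0,0,0]],"dr":[[0,0,1],[0,0,1],[0,0,1],[0,0,1],[0,0,0]]}' | grep ft_f
python3 -c "from h import*;log();st()"
python3 -m pendant '{"delta_pos":[[0,0,0],[0,0,0],[0,0,0],[0,0,0],[0,0,0]],"dr":[[0,0,0],[0,0,0],[0,0,0],[0,0,0],[0,0,0]]}' 0.66| grep open
python3 -m pendant '{"delta_pos":[[0,0,0],[0,0,0],[0,0,0],[0,0,0],[0,0,0]],"dr":[[0,0,0],[0,0,0],[0,0,0],[0,0,0],[0,0,0]]}' | grep open
python3 -c "from h import*;log();st()"
```

```text
opening: 51.0
opening: 90.4
ft_force: [0.8, 0.0, -0.0]
ft_force: [-0.3, 0.3, 0.2]
ft_force: [-0.1, 0.4, 0.6]
ft_force: [-0.3, 0.1, -0.1]
ft_force: [-0.1, -0.2, -0.3]
ft_force: [0.6, 0.2, 0.4]
ft_force: [0.2, 0.1, -1.1]
t 21.9 yaw 77.0 F [ 0.2  0.1 -1.1] Tz [-0.02 -0.02  0.  ] op 93.0 j7 [-0.17  0.16  1.22] blue 108 252 prof [51, 39, 29, 36, 41, 47, 52, 58, 60, 62, 65, 70, 56, 26, 10, 41, 56, 52, 48, 49, 48, 48, 50, 48]
t 21.9 pos [578.5 -38.2  85.8] yaw 76.8 z [-0. -0. -1.] F [-1.3 -0.7  0.1] T [ 0.02  -0.014 -0.018] open 92.5 gf 0.0 j [ 0.13  0.67 -0.17  1.77  0.16  0.71  1.22]
opening: 57.7
opening: 18.6
t 22.9 yaw 77.0 F [ 0.4 -0.7 -1.3] Tz [-0.03 -0.06 -0.04] op 18.6 j7 [-0.17  0.16  1.22] blue 62 251 prof [56, 42, 34, 37, 40, 46, 52, 56, 59, 63, 65, 70, 55, 26, 11, 42, 54, 52, 51, 50, 48, 49, 50, 49]
t 22.95 pos [578.6 -37.7  85.9] yaw 77.0 z [-0. -0. -1.] F [-1.   0.  -0.7] T [-0.038  0.032 -0.018] open 17.1 gf 0.0 j [ 0.13  0.67 -0.17  1.77  0.16  0.71  1.22]
```

```bash

python3 -m pendant '{"delta_pos":[[0,0,0],[0,0,0],[0,0,0],[0,0,0],[0,0,0]],"dr":[[0,0,-1],[0,0,-1],[0,0,-1],[0,0,-1],[0,0,-1]]}' | grep ft_f
python3 -m pendant '{"delta_pos":[[0,0,0],[0,0,0],[0,0,0],[0,0,0],[0,0,0]],"dr":[[0,0,-1],[0,0,-1],[0,0,-1],[0,0,-1],[0,0,-1]]}' | grep ft_f
python3 -m pendant '{"delta_pos":[[0,0,0],[0,0,0],[0,0,0],[0,0,0],[0,0,0]],"dr":[[0,0,-1],[0,0,-1],[0,0,-1],[0,0,-1],[0,0,-1]]}' | grep ft_f
python3 -m pendant '{"delta_pos":[[0,0,0],[0,0,0],[0,0,0],[0,0,0],[0,0,0]],"dr":[[0,0,-1],[0,0,-1],[0,0,-1],[0,0,-1],[0,0,-1]]}' | grep ft_f
python3 -m pendant '{"delta_pos":[[0,0,0],[0,0,0],[0,0,0],[0,0,0],[0,0,0]],"dr":[[0,0,-1],[0,0,-1],[0,0,-1],[0,0,-1],[0,0,-1]]}' | grep ft_f
python3 -c "from h import*;log()"
python3 -m pendant '{"delta_pos":[[0,0,0],[0,0,0],[0,0,0],[0,0,0],[0,0,0]],"dr":[[0,0,-1],[0,0,-1],[0,0,-1],[0,0,-1],[0,0,-1]]}' | grep ft_f
python3 -m pendant '{"delta_pos":[[0,0,-0.02],[0,0,-0.02],[0,0,-0.02],[0,0,0],[0,0,0]],"dr":[[0,0,-1],[0,0,-1],[0,0,-1],[0,0,-1],[0,0,-1]]}' | grep ft_f
python3 -m pendant '{"delta_pos":[[0,0,0],[0,0,0],[0,0,0],[0,0,0],[0,0,0]],"dr":[[0,0,-1],[0,0,-1],[0,0,-1],[0,0,-1],[0,0,-1]]}' | grep ft_f
python3 -c "from h import*;log();st()"
```

```text
ft_force: [0.6, -0.0, -1.1]
ft_force: [0.5, 0.2, -2.1]
ft_force: [0.7, -0.1, -2.4]
ft_force: [0.6, -0.6, -2.4]
ft_force: [0.2, -0.3, -2.3]
t 25.4 yaw -48.0 F [ 0.2 -0.3 -2.3] Tz [-0.09  0.03  0.04] op 15.7 j7 [ 0.46 -0.43 -0.41] blue 97 251 prof [42, 39, 42, 42, 48, 55, 65, 71, 68, 65, 65, 70, 56, 24, 12, 41, 54, 53, 50, 50, 49, 50, 49, 50]
ft_force: [-0.6, -0.7, -2.4]
ft_force: [-0.4, -0.5, 4.8]
ft_force: [-0.7, 0.1, 2.1]
t 27.0 yaw -123.0 F [-0.7  0.1  2.1] Tz [-0.07  0.18  0.07] op 15.6 j7 [ 0.81 -0.76 -1.42] blue 69 253 prof [65, 63, 62, 60, 60, 51, 50, 57, 64, 64, 64, 70, 55, 25, 11, 43, 55, 51, 50, 49, 49, 50, 49, 50]
t 27.05 pos [579.1 -37.9  81.9] yaw -123.2 z [ 0.001 -0.001 -1.   ] F [-0.   0.1  1. ] T [-0.048  0.127 -0.023] open 16.0 gf 0.6 j [-0.44  0.81  0.81  1.79 -0.76  0.88 -1.42]
```

```bash

python3 -m pendant '{"delta_pos":[[0,0,0],[0,0,0],[0,0,0],[0,0,0],[0,0,0]],"dr":[[0,0,-1],[0,0,-1],[0,0,-1],[0,0,-1],[0,0,-1]]}' | grep ft_f
python3 -m pendant '{"delta_pos":[[0,0,0],[0,0,0],[0,0,0],[0,0,0],[0,0,0]],"dr":[[0,0,-1],[0,0,-1],[0,0,-1],[0,0,-1],[0,0,-1]]}' | grep ft_f
python3 -c "from h import*;st()"
python3 -m pendant '{"delta_pos":[[0,0,0],[0,0,0],[0,0,0],[0,0,0],[0,0,0]],"dr":[[0,0,-1],[0,0,-1],[0,0,0],[0,0,0.8],[0,0,0.8]]}' | grep ft_f
python3 -m pendant '{"delta_pos":[[0,0,0],[0,0,0],[0,0,0],[0,0,0],[0,0,0]],"dr":[[0,0,0.8],[0,0,0],[0,0,0],[0,0,0],[0,0,0]]}' | grep ft_f
python3 - <<'E'
from h import*
log();st()
t0=-170+90
for w in(-85,-80,-75):
  t=np.radians(w)
  for h in(-10,-8,-6,0): print(w,h,max(proj("scene",[578.5+sx*23*np.cos(t)-sy*6*np.sin(t),-37.6+sx*23*np.sin(t)+sy*6*np.cos(t),78+h])[1] for sx in(-1,1) for sy in(-1,1)))
b=get_image("scene")[215:325,265:425];cv2.imwrite("pics/s3.png",cv2.resize(b,(800,550),interpolation=cv2.INTER_CUBIC)[:,:,::-1])
E
```

```text
ft_force: [0.5, -0.9, 0.9]
ft_force: [0.1, -1.7, 0.5]
t 28.05 pos [578.6 -37.9  81.1] yaw -173.0 z [-0. -0. -1.] F [ 0.1 -1.7  0.5] T [-0.151  0.013 -0.004] open 16.0 gf 1.5 j [-0.53  0.91  1.03  1.8  -0.93  1.   -2.14]
ft_force: [-0.3, -0.3, -0.5]
ft_force: [-0.1, 0.2, -0.2]
t 29.1 yaw -171.0 F [-0.1  0.2 -0.2] Tz [0.08 0.07 0.03] op 15.8 j7 [ 1.02 -0.92 -2.11] blue 40 249 prof [86, 86, 86, 86, 75, 60, 66, 72, 73, 68, 66, 70, 56, 26, 10, 43, 56, 52, 49, 50, 50, 49, 49, 50]
t 29.1 pos [578.5 -37.6  81.3] yaw -171.0 z [-0. -0. -1.] F [-0.   0.1 -0. ] T [ 0.077  0.146 -0.058] open 15.8 gf 0.0 j [-0.53  0.91  1.02  1.8  -0.92  1.   -2.11]
-85 -10 250.9635916950128
-85 -8 250.3531231234057
-85 -6 249.7411305148212
-85 0 247.89595118122497
-80 -10 250.39766076129123
-80 -8 249.78729965961998
-80 -6 249.1754168187885
-80 0 247.33058073819575
-75 -10 249.84865596607506
-75 -8 249.23902975646695
-75 -6 248.62788717247741
-75 0 246.78530438525954
```

View pics/s3.png

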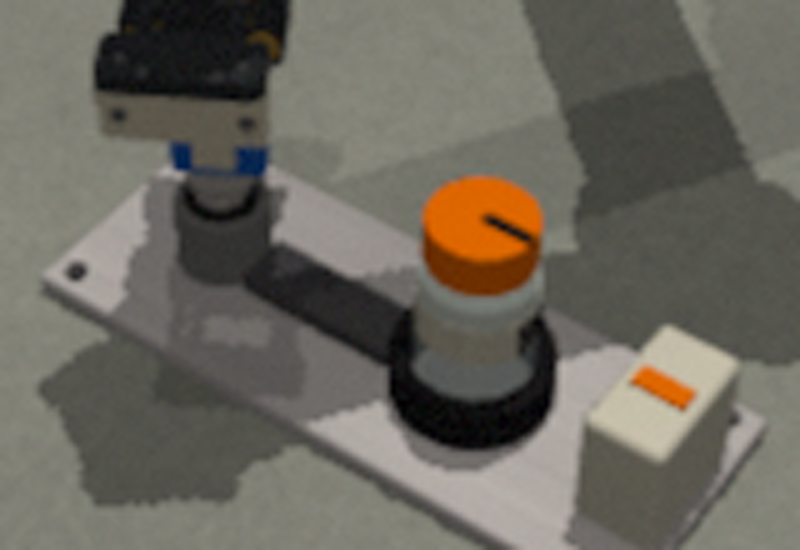

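The view shows the wing low over the boss, with its bottom edge at row 249.5, which gives h≈-8. The jar is unchanged, so I'll clamp now.

```bash

python3 -m pendant '{"delta_pos":[[0,0,0],[0,0,0],[0,0,0],[0,0,0],[0,0,0]],"dr":[[0,0,0],[0,0,0],[0,0,0],[0,0,0],[0,0,0]]}' 1 | grep gripper_f
python3 -m pendant '{"delta_pos":[[0,0,0],[0,0,0],[0,0,0],[0,0,0],[0,0,0]],"dr":[[0,0,0],[0,0,0],[0,0,0],[0,0,0],[0,0,0]]}' | grep gripper_f
python3 - <<'E'
from h import*
log();st()
im=get_image("top");hull,m=orange_cap(im,ctr=(265,207),r=16)
M=cv2.moments(hull);c=(M['m10']/M['m00'],M['m01']/M['m00']);mask=np.zeros_like(m);cv2.drawContours(mask,[hull],-1,255,-1);mask=cv2.erode(mask,np.ones((3,3)))
ys,xs=np.where((mask>0)&(im[:,:,0]<130));w=130-im[ys,xs,0].astype(float)
P=np.array([ray("top",p,122)[:2] for p in zip(xs,ys)]);C=ray("top",c,122)[:2];d=(P*w[:,None]).sum(0)/w.sum()-C
print("mark",C,np.degrees(np.arctan2(d[1],d[0])))
E
```

```text
gripper_force: 30.0
gripper_force: 30.0
t 30.1 yaw -171.0 F [ 1.1  0.4 -0.1] Tz [ 0.1   0.05 -0.01] op 11.9 j7 [ 1.02 -0.92 -2.11] blue 43 249 prof [87, 86, 85, 85, 61, 48, 67, 72, 73, 69, 65, 69, 57, 25, 9, 42, 55, 53, 49, 50, 50, 49, 49, 50]
t 30.2 pos [578.6 -37.7  81.4] yaw -171.0 z [ 0. -0. -1.] F [-0.3  0.5  0.1] T [ 0.066  0.034 -0.067] open 11.8 gf 30.0 j [-0.53  0.91  1.02  1.8  -0.92  1.   -2.11]
mark [630.81348048  98.21230342] 64.2298609514844
```

```bash
python3 -c "
from workcell import *
print(close_job())"
```

```text
the job is handed in; nothing more can be done
None
```

I've handed in the job at about 30 s, but the hand-in call returned no verdict. By my last measurements, the jar mark is within about 5° of the reader. The bolt dropped off its thread start, then went about 0.95 turn forward (height about -7.6 mm), and is held still with a 30 N grip.

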